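# Pack the last two filter supports into the steriliser tray, head to tail

## Task

The set of five steel filter supports goes to the steriliser in the small tray, packed head to tail: stem-up ones stand side by side on the tray floor, and a stem-down one sits in each gap between them, its stem end resting on their plates and its plate lying level on their stem ends. Three are packed already; finish the row with the two that stand on the bench, keeping each the way up it is: stand the stem-up one in the empty end of the tray, then lower the stem-down one between it and its neighbour. Set them down gently, do not drop them or let them fall over, leave the packed ones standing where they are, and do not push the other things on the bench about.

Things in the scene. Friction and masses are not known exactly. Their poses are not given: they have to be found in the camera images.
- tray: Fixed perforated steel steriliser tray, 78 x 210 mm outside, 72 x 204 mm inside, with a small wire handle (14 mm long) at each end. Origin: centre of its underside; x runs across the tray, y along it, z up. Inner floor 6 mm above the origin, top of the walls 22 mm above it. The row stands along y: packed_1 near y = -68 mm, packed_3 near y = 0, and the empty place at the +y end, centred near y = +68 mm, where 72 mm is free along the row for a 60 mm plate.
- packed_1_center (a point): Filter support packed stem up at the -y end of the tray: turned stainless steel, 60 mm high over all: a round plate 60 mm across and 10 mm thick (thin blue gasket in its rim, grey frit in its wide face) with a round stem 26 mm across and 50 mm long, with two black o-rings, in the middle of the other face; about 0.18 kg. The point is on its axis, half-way up (30 mm above its lowest face); its z axis points up along the part's axis.
- packed_3_center (a point): Filter support of the same form, packed stem up in the middle of the tray. The point is on its axis, half-way up (30 mm above its lowest face); its z axis points up along the part's axis.
- packed_2_center (a point): Filter support of the same form, packed stem down between packed_1 and packed_3 (near y = -34 mm of the tray), with its stem end 10 mm above the tray floor on their plates and its plate on their stem ends. The point is on its axis, half-way up (30 mm above its lowest face); its z axis points up along the part's axis.
- loose_up_center (a point): Loose filter support, on the bench, stem up (wide plate below, stem above): turned stainless steel, 60 mm high over all: a round plate 60 mm across and 10 mm thick (thin blue gasket in its rim, grey frit in its wide face) with a round stem 26 mm across and 50 mm long, with two black o-rings, in the middle of the other face; about 0.18 kg. The point is on its axis, half-way up (30 mm above its lowest face); its z axis points up along the part's axis.
- loose_down_center (a point): Loose filter support of the same form, on the bench, stem down: it stands on its stem end, with the 60 mm plate on top (plate from 50 to 60 mm above the bench), so it tips over if knocked. The point is on its axis, half-way up (30 mm above its lowest face); its z axis points up along the part's axis.
- mouse: Black computer mouse, 106 x 60 x 36 mm, a bystander. Origin: centre of its underside.
- black_block: Black moulded vial block, 67 x 88 x 35 mm, a bystander. Origin: centre of its underside.
- reagent_b: Brown reagent bottle with a red cap, 52 mm across, 110 mm high, a bystander. Origin: centre of its underside.
- marker: Blue and black marker pen, 143 mm long and 18 mm thick, lying on the bench, a bystander. Origin: centre of its underside.
- lab_pen: White and blue ball pen, 138 mm long and 12 mm thick, lying at the front edge of the bench, a bystander. Origin: centre of its underside.
Things that resemble listed ones, but are neither listed nor needed, are in the scene too. Leave any orange look-alike of the part that bears packed_1_center alone.

How it is judged:
On the way, in this order (a step that is already met when the one before it is completed fails the run):
1. the stem-up support stands on the tray floor in the empty end, let go (y of loose_up_center in the frame of tray between 0.055 and 0.08 m and x of loose_up_center in the frame of tray between -0.015 and 0.015 m and z of loose_up_center in the frame of tray between 0.032 and 0.04 m and angle between loose_up_center's own z axis and vertical below 0.07 rad and contact force between the fingers and loose_up below 0.1 N and linear speed of loose_up below 0.03 m/s), for 0.2 s.
2. the stem-down support sits level in the gap next to it, let go (y of loose_down_center in the frame of tray between 0.018 and 0.052 m and x of loose_down_center in the frame of tray between -0.015 and 0.015 m and z of loose_down_center in the frame of tray between 0.042 and 0.05 m and angle between loose_down_center's own z axis and vertical below 0.07 rad and contact force between the fingers and loose_down below 0.1 N and linear speed of loose_down below 0.03 m/s), for 0.2 s.
At the end, for the whole second after the job is handed in: All five stand in the tray, released, at rest, within 4 degrees of upright, heights within 4 mm, within 15 mm of the tray's middle line: loose_up on the floor 55-80 mm along +y, loose_down on its neighbours' plates 18-52 mm along +y, the packed ones still within about 15 mm of their places (all of step 1 and all of step 2 and y of packed_1_center in the frame of tray between -0.08 and -0.055 m and x of packed_1_center in the frame of tray between -0.015 and 0.015 m and z of packed_1_center in the frame of tray between 0.032 and 0.04 m and angle between each of packed_1_center, packed_2_center, packed_3_center's own z axis and vertical below 0.07 rad and y of packed_2_center in the frame of tray between -0.05 and -0.02 m and x of packed_2_center in the frame of tray between -0.015 and 0.015 m and z of packed_2_center in the frame of tray between 0.042 and 0.05 m and y of packed_3_center in the frame of tray between -0.015 and 0.015 m and x of packed_3_center in the frame of tray between -0.015 and 0.015 m and z of packed_3_center in the frame of tray between 0.032 and 0.04 m); the robot touches nothing.
It fails at once if a support falls over (tilts more than 40 degrees) (angle between any of loose_up_center, loose_down_center, packed_1_center, packed_2_center, packed_3_center's own z axis and vertical above 0.7 rad).
It fails at once if a loose support is dropped (falls free at more than 0.7 m/s, that is from more than 25 mm) ((linear speed of loose_up above 0.7 m/s and contact force between the fingers and loose_up below 0.1 N) or (linear speed of loose_down above 0.7 m/s and contact force between the fingers and loose_down below 0.1 N)).
It fails at once if a packed support is shifted more than 20 mm (distance of any of packed_1_center, packed_2_center, packed_3_center from where it was at the start of the episode above 0.02 m).
It fails at once if a bystander is pushed more than 30 mm (distance of any of mouse, black_block, reagent_b, marker, lab_pen from where it was at the start of the episode above 0.03 m).
It also fails if it takes over 48 s, if anything falls off the work surface, if the arm or the gripper's body presses on something with over 40 N, if the wrist force passes 120 N, or if a joint passes its speed limit or range.

## Robot

A 6-joint arm with a two-finger parallel gripper is mounted at the origin on a cart in front of the work surface, level with it; the furniture and walls round the work are solid. World frame = base frame: x ahead of the robot, y to its left, z up, the work surface at z = 0. Lengths are in m, angles in rad, forces in N, time in s.
With the tool pointing down it reaches from about 0.3 to 0.75 m from the base axis. Payload 8.5 kg.
Tool frame: the origin (TCP) lies on the centre line of the jaws, within the pads' length; the fingertips stand 19 mm ahead of it and the grasp point (between the pads) is the TCP; z points along the fingers, y is the line along which they close (so a half turn about z gives the same grasp; the last joint's range is limited). The gripper opens to 85 mm and grips with 20 to 120 N. Pads are 22 mm wide; open, the fingers measure 114 mm over their backs; the gripper's body (76 mm by 85 mm) begins 54 mm behind the grasp point. The pads swing forward as they close: fully open they stand 13 mm farther back than shut.
Start: joints at [1.004, 0.381, 1.297, -0, 1.464, -0.215], TCP at [0.19, 0.516, 0.25] pointing down, gripper open.
Joint ranges: [-3.11, 3.11], [-0.89, 2.33], [0.22, 2.48], [-1.42, 4.56], [0.17, 2.85], [-2.88, 2.88]. Speed limits (rad/s): [2.39, 2.39, 3.14, 3.14, 3.14, 3.14].

## Interface

Orientations are given as a rotation vector (axis times angle).
In Python, from rig import r gives the robot as it stands. The module is installed in compiled form; this text tells all that it offers.
- The arm moves only by the shell command python3 -m creep 'ROWS'. ROWS is text: rows parted by semicolons, each of 7 numbers parted by spaces: the turn, a rotation vector about the tool's x, y, z each as a share of 0.5 rad, from -1 to 1, then the shift along the tool's x, y, z each as a share of 0.1 m, from -1 to 1, then the opening, from -1 (shut) to 1 (fully open). A call has 1 to 8 rows; each row shifts and turns the commanded pose from where the row before left it, along the tool's axes as they then stand; what a row does not reach is not made up. A row lasts 1/12 s, in which the tool goes at most 41.7 mm and 7.16 degrees, less where a joint would pass 70% of its speed; a pose out of reach is approached as far as the arm can. A call with a number of a shift or a turn outside -1 to 1 is refused whole. A call with a gripper value outside its range is refused whole. The fingers move at their own pace and stop on an object; the grip force is fixed at half the most. Time passes only in rows, so rows that do not move let the fingers close. It gives the time, the measured TCP pose, the force, the opening and the grip force at its end, in the units of the state.
- r.get_state(): the state, without advancing time (a new reading comes with each control period).
- r.camera(name): name is "scene" or "top" or "wrist"; returns a dict with "color" (420x560x3 uint8, red, green, blue), "fx", "fy", "cx", "cy" (pixels), "T" (4x4, takes a point from camera to world coordinates). Camera axes: x right, y down, z forward; pixel columns grow to the right and rows downward; lengths in m; the calibration is good to about 2 mm. A picture is of the moment at which its call begins. There is no depth.
- r.job_done(): hands the job in; it is judged then, once.
The state is a dict: "time": time; "qpos": joint angles; "qd": joint speeds; "tau": joint torques, N m; "eef_pos": TCP position; "tcp_rot": TCP orientation; "contact_force": force on the tool from outside, world axes, zero at the start; "ft_torque": the same for the moment, N m; "opening": opening from 0.0 (shut) to 1.0 (fully open); "finger_force": force on a finger pad.
Only numpy, scipy, OpenCV 4.12 (cv2) and the standard library are available. Lean on these libraries where they do the work, as an engineer would, in place of code of your own. Each camera call takes 0.05 s, during which the arm holds its last target. There are 200 camera calls.

## Working session

There is one attempt and no reset: what is moved stays moved. The work goes in short steps, Python scripts to look and compute and a shell command to move; the robot and the scene stay as the last step left them, time stands still between calls to the robot, and variables do not carry over. Pictures are saved under pics/ and viewed, at most 11 in all, crops included, and the job is handed in when it is done.

```bash
mkdir -p pics; python3 - <<'E'
from rig import r
import cv2,numpy as np
for n in("scene","top"):
    c=r.camera(n);cv2.imwrite(f"pics/{n}0.png",c["color"][:,:,::-1]);print(n,c["fx"],c["fy"],c["cx"],c["cy"],np.round(c["T"],4).tolist())
s=r.get_state();print({k:np.round(v,3).tolist() for k,v in s.items()})
E
```

```text
scene 417.56863698571567 417.56863698571567 278.23758947609554 209.5743422114854 [[-0.8807, -0.3611, 0.3067, 0.1894], [-0.4735, 0.6494, -0.5951, 0.2942], [0.0158, -0.6692, -0.7429, 0.9042], [0.0, 0.0, 0.0, 1.0]]
top 457.8525962256344 457.8525962256344 277.03519218157265 214.21882869073036 [[-0.0252, -0.9917, 0.1264, 0.3769], [-0.9997, 0.0244, -0.0078, -0.3614], [0.0046, -0.1266, -0.9919, 1.2832], [0.0, 0.0, 0.0, 1.0]]
{'time': 0.1, 'qpos': [1.004, 0.381, 1.298, -0.0, 1.464, -0.215], 'qd': [-0.0, -0.0, -0.001, -0.0, -0.001, 0.001], 'tau': [0.003, -44.922, -23.165, -0.0, 0.004, -0.0], 'eef_pos': [0.189, 0.516, 0.25], 'tcp_rot': [-0.55, -3.093, 0.002], 'contact_force': [0.426, -0.084, 0.269], 'ft_torque': [0.012, 0.044, 0.005], 'finger_force': 0.0, 'opening': 1.0}
```

View pics/scene0.png

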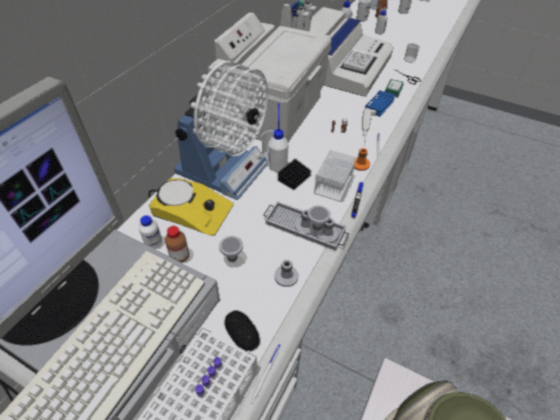

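View pics/top0.png

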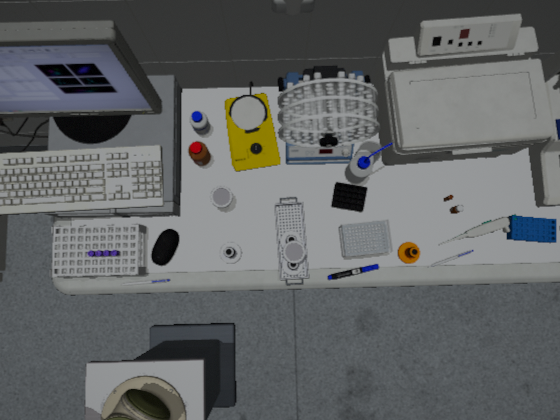

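The scene view shows a stem-up support at (287,272) and a stem-down one at (232,248). In the top view they are at (231,253) and (222,198). The tray is at top (291,240), with its packed end at the lower end. The orange look-alike at top (409,252) is not one of the parts. I'll enlarge the top view and convert to positions.

```bash
cat > h.py <<'E'
import numpy as np,cv2
def ray(c,u,v,z):
    T=np.array(c["T"]);d=T[:3,:3]@[(u-c["cx"])/c["fx"],(v-c["cy"])/c["fy"],1]
    return T[:3,3]+d*(z-T[2,3])/d[2]
def pix(c,p):
    T=np.array(c["T"]);q=T[:3,:3].T@(np.array(p)-T[:3,3]);return q[0]/q[2]*c["fx"]+c["cx"],q[1]/q[2]*c["fy"]+c["cy"]
E
python3 - <<'E'
from rig import r
from h import *
t=r.camera("top");s=r.camera("scene")
a=cv2.resize(t["color"][180:295,195:325],None,fx=4,fy=4,interpolation=3)
b=cv2.resize(s["color"][190:300,215:355],None,fx=4,fy=4,interpolation=3)
w=max(a.shape[1],b.shape[1])
cv2.imwrite("pics/ctop.png",a[:,:,::-1]);cv2.imwrite("pics/cscene.png",b[:,:,::-1])
print(pix(t,[0,0,0]),pix(t,[.19,.516,.25]),pix(s,[.19,.516,.25]))
print(ray(t,231,253,0.01),ray(s,287,276,.01),ray(t,222,198,.06),ray(s,232,243,.06))
E
```

```text
(np.float64(143.0613288032173), np.float64(418.35884609020053)) (np.float64(-126.82103653382859), np.float64(369.6439647210284)) (np.float64(141.58535947666584), np.float64(895.2770700997374))
[ 0.43399438 -0.24105401  0.01      ] [ 0.43236401 -0.23423163  0.01      ] [ 0.58068745 -0.22331419  0.06      ] [ 0.58624902 -0.22475832  0.06      ]
```

View pics/ctop.png

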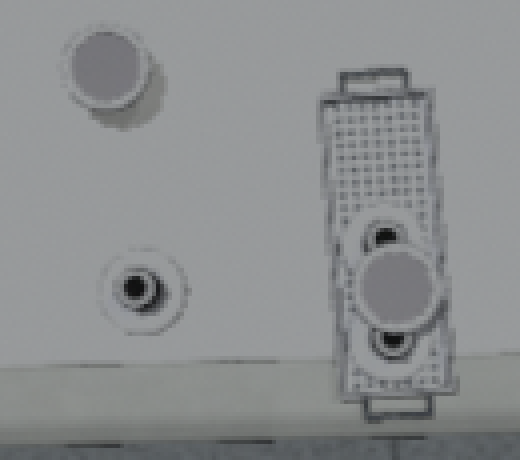

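View pics/cscene.png

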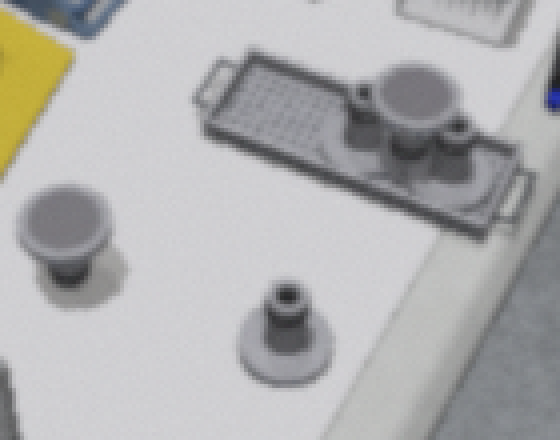

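Both loose parts match their descriptions: the plain steel one with stem and ring up at top (231,253), and the one with the grey frit face up at top (222,198). The tray's empty end is towards +x (upper end in the top view). Next I'll compute the tray frame.

```bash
python3 - <<'E'
from rig import r
from h import *
from scipy.spatial.transform import Rotation as R
t=r.camera("top");s=r.camera("scene")
P=lambda u,v,z:ray(t,195+u/4,180+v/4,z)[:2]
Q=lambda u,v,z:ray(s,215+u/4,190+v/4,z)[:2]
tl,tr,bl,br=[P(*q,.022) for q in((320,95),(435,90),(343,393),(457,390))]
print("top",tl,tr,bl,br);c=(tl+tr+bl+br)/4;y=(tl+tr-bl-br)/2;print(c,np.linalg.norm(y),np.degrees(np.arctan2(y[1],y[0])))
# scene: corners wall top: far-left(253,50) near-left(205,123) near-right(487,235) far-right(522,150)
a=[Q(*q,.022) for q in((253,51),(204,124),(487,228),(522,148))];print("scene",a,sum(a)/4)
print("up stem top",P(135,288,.06),Q(287,293,.06),"plate",P(145,291,.01),Q(286,343,.01))
print("down plate",P(106,67,.06),Q(66,221,.06))
print("p2 plate",P(398,287,.076),Q(415,93,.076),"p3 stem",P(385,238,.066),Q(365,95,.066),"p1",P(393,340,.066),Q(460,128,.066))
print(R.from_rotvec(r.get_state()["tcp_rot"]).as_matrix().round(3))
E
```

```text
top [ 0.56719171 -0.36634699] [ 0.56874883 -0.44653176] [ 0.36135368 -0.37696484] [ 0.36141488 -0.45479544]
[ 0.46467728 -0.41115976] 0.20680159261857642 2.6165367458192224
scene [array([ 0.56604902, -0.43586661]), array([ 0.56299666, -0.35842318]), array([ 0.35560776, -0.37048218]), array([ 0.36128767, -0.44561001])] [ 0.46148528 -0.4025955 ]
up stem top [ 0.43456004 -0.2398226 ] [ 0.43620361 -0.23689575] plate [ 0.43466829 -0.24175521] [ 0.43381231 -0.2342816 ]
down plate [ 0.58414482 -0.22199712] [ 0.5835161  -0.21813115]
p2 plate [ 0.43013883 -0.41427629] [ 0.43101543 -0.40995075] p3 stem [ 0.46331246 -0.4070421 ] [ 0.46255476 -0.40049649] p1 [ 0.39573711 -0.41036143] [ 0.39508549 -0.40477809]
[[-0.939  0.345 -0.   ]
 [ 0.345  0.939 -0.   ]
 [ 0.    -0.    -1.   ]]
```

```bash
python3 -m creep '0 0 -.25 0 0 0 1;0 0 -.25 0 0 0 1;0 0 -.25 0 0 0 1;0 0 -.06 0 0 0 1;0 0 0 -.1 -.38 0 1;0 0 0 -.1 -.38 0 1;0 0 0 -.1 -.38 0 1;0 0 0 -.1 -.38 0 1'; python3 -m creep '0 0 0 -.1 -.38 0 1;0 0 0 -.1 -.38 0 1;0 0 0 -.1 -.38 0 1;0 0 0 -.1 -.38 0 1;0 0 0 -.1 -.38 0 1;0 0 0 -.1 -.38 0 1;0 0 0 -.1 -.38 0 1;0 0 0 -.1 -.38 0 1'; python3 -m creep '0 0 0 -.1 -.38 0 1;0 0 0 -.1 -.38 0 1;0 0 0 -.1 -.38 0 1;0 0 0 -.1 -.38 0 1;0 0 0 -.1 -.38 0 1;0 0 0 -.1 -.38 0 1;0 0 0 -.1 -.38 0 1;0 0 0 -.1 -.38 0 1'
cat >> h.py <<'E'
def to(s,p):
    from scipy.spatial.transform import Rotation as R
    M=R.from_rotvec(s["tcp_rot"]).as_matrix()
    print("t",round(s["time"],2),"pos",np.round(s["eef_pos"],4),"yawY",round(float(np.degrees(np.arctan2(M[1,1],M[0,1]))),2),"tilt",np.round(M[:2,2],4),"| shift units",np.round(M.T@(np.array(p)-s["eef_pos"])/.1,3),"q",np.round(s["qpos"],2))
E
python3 - <<'E'
from rig import r
from h import *
to(r.get_state(),[.4345,-.238,.15])
w=r.camera("wrist");cv2.imwrite("pics/w1.png",w["color"][:,:,::-1])
print(pix(w,[.4345,-.238,.06]))
E
```

```text
time: 0.97
eef_pos: [0.2375, 0.365, 0.2502]
tcp_rot: [-0.085, 3.14, -0.0]
contact_force: [1.7, 0.6, 1.0]
opening: 0.999
finger_force: 0.0
time: 1.63
eef_pos: [0.3336, 0.0655, 0.2506]
tcp_rot: [-0.084, 3.14, -0.0]
contact_force: [1.0, 0.9, 0.2]
opening: 1.001
finger_force: 0.0
time: 2.3
eef_pos: [0.4297, -0.2341, 0.2503]
tcp_rot: [-0.083, 3.14, 0.0]
contact_force: [-0.3, 1.0, 0.7]
opening: 1.005
finger_force: 0.0
t 2.3 pos [ 0.4297 -0.2341  0.2503] yawY 93.02 tilt [0. 0.] | shift units [-0.045 -0.042  1.003] q [-0.74  0.27  1.46  0.    1.41 -2.36]
(np.float64(270.4351465035428), np.float64(186.95723810757426))
```

View pics/w1.png

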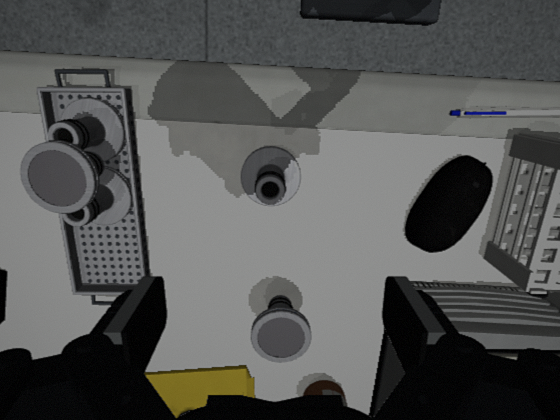

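The wrist view shows the loose stem top at (270,186), against a prediction of (270,187). The loose_down plate is at (281,334). The tray's outer corners are near (39,90), (131,87), (149,290) and (72,293). Descending onto loose_up.

```bash
python3 - <<'E'
from rig import r
from h import *
w=r.camera("wrist")
print("up",ray(w,270,187,.06),"down",ray(w,281,334,.06))
a=[ray(w,*q,.022)[:2] for q in((39,90),(131,87),(149,290),(72,293))];print(a,sum(a)/4)
y=a[2]+a[3]-a[0]-a[1];print(np.degrees(np.arctan2(y[1],y[0])))
print("p2",ray(w,61,176,.076),"p3 stem",ray(w,83,207,.066))
E
python3 -m creep '0 0 0 -.05 -.04 0 1;0 0 0 0 0 .35 1;0 0 0 0 0 .35 1;0 0 0 0 0 .35 1;0 0 0 0 0 .35 1;0 0 0 0 0 .35 1;0 0 0 0 0 .2 1;0 0 0 0 0 0 1'
```

```text
up [ 0.43637692 -0.24482575  0.06      ] down [ 0.5850619 -0.2269869  0.06     ]
[array([ 0.36736902, -0.45558868]), array([ 0.36064862, -0.37309188]), array([ 0.565509  , -0.36761546]), array([ 0.57337067, -0.44964393])] [ 0.46672433 -0.41148499]
1.5922999594383898
p2 [ 0.43160259 -0.41476737  0.076     ] p3 stem [ 0.46078306 -0.40489935  0.066     ]
time: 3.07
eef_pos: [0.4335, -0.2334, 0.0523]
tcp_rot: [0.085, -3.135, -0.008]
contact_force: [-0.5, 0.4, -0.3]
opening: 1.0
finger_force: 0.0
```

```bash
python3 -m creep '0 0 0 0 0 0 1;0 0 0 0 0 0 1'; python3 - <<'E'
from rig import r
from h import *
to(r.get_state(),[.4345,-.238,.042])
w=r.camera("wrist");cv2.imwrite("pics/w2.png",w["color"][:,:,::-1])
print(pix(w,[.4345,-.238,.06]))
E
```

```text
time: 3.23
eef_pos: [0.4356, -0.2358, 0.0569]
tcp_rot: [-0.085, 3.139, -0.003]
contact_force: [0.7, -0.3, 1.0]
opening: 1.003
finger_force: 0.0
t 3.23 pos [ 0.4356 -0.2358  0.0569] yawY 93.09 tilt [ 0.0019 -0.0016] | shift units [ 0.013 -0.022  0.149] q [-0.74  0.53  1.72  0.    0.9  -2.36]
(np.float64(271.1922388258984), np.float64(305.0100166238218))
```

View pics/w2.png

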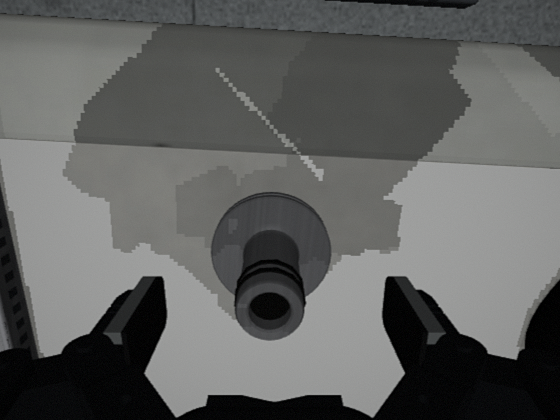

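The stem top is at (269,306), on the jaw centre line to within 2 px. Going down and closing.

```bash
python3 -m creep '0 0 0 .01 -.02 .08 1;0 0 0 0 0 .07 1;0 0 0 0 0 0 1;0 0 0 0 0 0 1;0 0 0 0 0 0 -1;0 0 0 0 0 0 -1;0 0 0 0 0 0 -1;0 0 0 0 0 0 -1'; python3 -m creep '0 0 0 0 0 0 -1;0 0 0 0 0 0 -1;0 0 0 0 0 0 -1;0 0 0 0 0 0 -1;0 0 0 0 0 0 -1'; python3 - <<'E'
from rig import r
from h import *
to(r.get_state(),[.4345,-.238,.15])
E
```

```text
time: 3.95
eef_pos: [0.434, -0.2378, 0.0405]
tcp_rot: [-0.084, 3.14, -0.0]
contact_force: [-0.1, 0.1, -0.3]
opening: 0.456
finger_force: 0.0
time: 4.37
eef_pos: [0.434, -0.2378, 0.0406]
tcp_rot: [-0.084, 3.14, -0.0]
contact_force: [-0.4, 1.6, 4.8]
opening: 0.293
finger_force: 58.8
t 4.37 pos [ 0.434  -0.2378  0.0406] yawY 93.05 tilt [ 0.0003 -0.0002] | shift units [-0.005 -0.003 -1.094] q [-0.74  0.55  1.73  0.    0.86 -2.36]
```

```bash
python3 -m creep '0 0 0 0 0 -.2 -1;0 0 0 0 0 -.35 -1;0 0 0 0 0 -.35 -1;0 0 0 0 0 -.2 -1;0 0 0 0 0 0 -1;0 0 0 0 0 0 -1'; python3 -m creep '0 0 0 -.1 -.2 0 -1;0 0 0 -.2 -.35 0 -1;0 0 0 -.2 -.35 0 -1;0 0 0 -.2 -.35 0 -1;0 0 0 -.1 -.25 0 -1;0 0 0 -.08 -.18 0 -1;0 0 0 0 0 0 -1;0 0 0 0 0 0 -1'; python3 - <<'E'
from rig import r
from h import *
s=r.get_state();to(s,[.531,-.4015,.0466])
w=r.camera("wrist");cv2.imwrite("pics/w3.png",w["color"][:,:,::-1])
p=np.array(s["eef_pos"]);print("part base",pix(w,p-[0,0,.0406]),"target",pix(w,[.531,-.4015,.006]))
for n,q in dict(tl=(.102,.036),bl=(.102,-.036)).items(): print(n,pix(w,[.464+.9986*q[0]+.052*q[1],-.405+.052*q[0]-.9986*q[1],.022]))
t=r.camera("top");cv2.imwrite("pics/t3.png",cv2.resize(t["color"][180:295,195:345],None,fx=4,fy=4,interpolation=3)[:,:,::-1])
E
```

```text
time: 4.87
eef_pos: [0.4339, -0.2377, 0.1504]
tcp_rot: [-0.084, 3.14, -0.001]
contact_force: [-0.4, -0.3, -2.6]
opening: 0.289
finger_force: 59.2
time: 5.53
eef_pos: [0.5301, -0.4007, 0.1471]
tcp_rot: [0.082, -3.137, -0.006]
contact_force: [-0.2, -0.4, -3.1]
opening: 0.287
finger_force: 59.5
t 5.53 pos [ 0.5301 -0.4007  0.1471] yawY 93.01 tilt [-0.0033  0.0036] | shift units [-0.011 -0.012  1.005] q [-0.83  0.66  1.1   0.    1.38 -2.45]
part base (np.float64(276.08010456506196), np.float64(257.109645609705)) target (np.float64(273.7088762209024), np.float64(199.58346048940479))
tl (np.float64(223.98871714698836), np.float64(252.10801323198234))
bl (np.float64(323.4037797620286), np.float64(252.0365027451231))
```

View pics/w3.png

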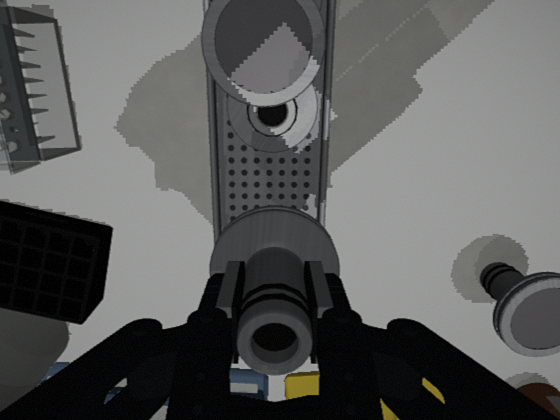

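Wrist view: the part hangs straight with its plate centred at column 276. The packed_3 stem top is at (268,112), and the tray side walls at columns 214 and 326 near row 200. That puts the tray's middle line about 2 mm further to -y than I had.

```bash
python3 - <<'E'
from rig import r
from h import *
s=r.get_state();w=r.camera("wrist")
print("p3 top",ray(w,268.5,113,.066),"p2",ray(w,264,40,.076),"walls@200",ray(w,213.5,200,.022),ray(w,326.5,200,.022),"walls@130",ray(w,210,130,.022),ray(w,330,130,.022))
to(s,[.531,-.4035,.07])
E
```

```text
p3 top [ 0.46578929 -0.40705523  0.066     ] p2 [ 0.43114708 -0.41084079  0.076     ] walls@200 [ 0.52942421 -0.44271635  0.022     ] [ 0.5252308  -0.36409636  0.022     ] walls@130 [ 0.48148076 -0.44527008  0.022     ] [ 0.47722634 -0.36643528  0.022     ]
t 5.63 pos [ 0.5302 -0.3997  0.1487] yawY 93.06 tilt [-0.0022  0.0026] | shift units [-0.008 -0.04   0.787] q [-0.82  0.66  1.1   0.    1.38 -2.45]
```

```bash
python3 -m creep '0 0 0 -.02 -.04 0 -1;0 0 0 0 0 .2 -1;0 0 0 0 0 .25 -1;0 0 0 0 0 .2 -1;0 0 0 0 0 .13 -1;0 0 0 0 0 0 -1;0 0 0 0 0 0 -1;0 0 0 0 0 0 -1'; python3 - <<'E'
from rig import r
from h import *
to(r.get_state(),[.5322,-.4035,.0466])
E
```

```text
time: 6.35
eef_pos: [0.5334, -0.405, 0.0737]
tcp_rot: [-0.084, 3.139, -0.003]
contact_force: [0.7, -0.8, -2.2]
opening: 0.288
finger_force: 59.6
t 6.35 pos [ 0.5334 -0.405   0.0737] yawY 93.06 tilt [ 0.0015 -0.0016] | shift units [0.012 0.016 0.271] q [-0.83  0.74  1.17 -0.    1.23 -2.45]
```

```bash
python3 -m creep '0 0 0 .01 .01 .08 -1;0 0 0 0 0 .08 -1;0 0 0 0 0 .05 -1;0 0 0 0 0 .03 -1;0 0 0 0 0 0 -1;0 0 0 0 0 0 -1;0 0 0 0 0 0 -1'; python3 - <<'E'
from rig import r
from h import *
to(r.get_state(),[.5322,-.4035,.0466])
E
```

```text
time: 6.93
eef_pos: [0.5321, -0.4039, 0.0486]
tcp_rot: [-0.084, 3.14, -0.001]
contact_force: [0.2, 0.4, -1.4]
opening: 0.289
finger_force: 59.6
t 6.93 pos [ 0.5321 -0.4039  0.0486] yawY 93.05 tilt [ 0.0004 -0.0004] | shift units [-0.002  0.004  0.02 ] q [-0.83  0.77  1.2   0.    1.18 -2.45]
```

```bash
python3 -m creep '0 0 0 0 0 .01 -1;0 0 0 0 0 .01 -1;0 0 0 0 0 0 -1;0 0 0 0 0 0 -1'; python3 -m creep '0 0 0 0 0 .01 -1;0 0 0 0 0 0 -1;0 0 0 0 0 0 -1'
```

```text
time: 7.27
eef_pos: [0.5321, -0.4039, 0.0467]
tcp_rot: [-0.084, 3.14, -0.001]
contact_force: [-0.2, -0.1, -0.0]
opening: 0.289
finger_force: 59.9
time: 7.52
eef_pos: [0.5321, -0.4039, 0.0466]
tcp_rot: [-0.084, 3.14, -0.001]
contact_force: [-1.7, 1.5, 6.4]
opening: 0.288
finger_force: 60.5
```

```bash
python3 -m creep '0 0 0 0 0 0 -.3;0 0 0 0 0 0 -.2;0 0 0 0 0 0 0;0 0 0 0 0 0 .2;0 0 0 0 0 0 .2;0 0 0 0 0 -.2 .2;0 0 0 0 0 -.4 .2;0 0 0 0 0 -.4 .4'; python3 -m creep '0 0 0 0 0 -.2 1;0 0 0 0 .1 0 1;0 0 0 -.1 .3 0 1;0 0 0 -.1 .4 0 1;0 0 0 -.1 .4 0 1;0 0 0 -.1 .2 0 1;0 0 0 0 0 0 1;0 0 0 0 0 0 1'; python3 - <<'E'
from rig import r
from h import *
r.camera("scene");s=r.get_state();to(s,[.5835,-.2205,.12])
w=r.camera("wrist");cv2.imwrite("pics/w4.png",w["color"][:,:,::-1])
print(pix(w,[.5835,-.2205,.06]))
E
```

```text
time: 8.18
eef_pos: [0.5314, -0.4033, 0.1452]
tcp_rot: [0.083, -3.138, -0.004]
contact_force: [-0.3, -1.3, 0.6]
opening: 0.698
finger_force: 0.0
time: 8.85
eef_pos: [0.5646, -0.2607, 0.1648]
tcp_rot: [0.087, -3.14, -0.0]
contact_force: [-1.1, -0.8, -0.1]
opening: 1.003
finger_force: 0.0
t 8.9 pos [ 0.5643 -0.2619  0.1648] yawY 93.08 tilt [-0.0007  0.    ] | shift units [-0.214  0.403  0.448] q [-0.62  0.57  1.22 -0.    1.35 -2.25]
(np.float64(336.6013136976613), np.float64(244.63295343062566))
```

View pics/w4.png

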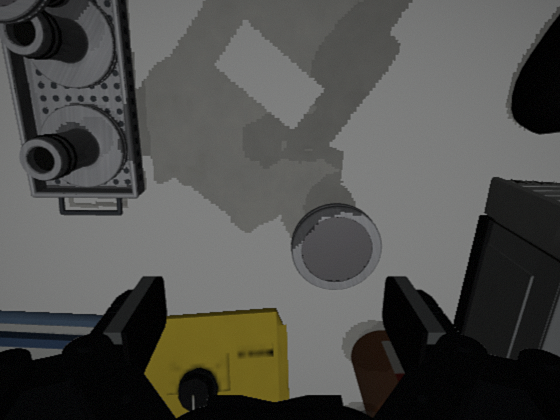

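The view shows loose_up standing in the tray (plate near (82,145)) and the loose_down plate at (336,247), predicted (337,245). I'll check the distance to the bottle and then go above the part.

```bash
python3 - <<'E'
from rig import r
from h import *
t=r.camera("top");w=r.camera("wrist")
print("cap",ray(t,198,146,.11),"down",ray(w,336,246.5,.06),"yellow",ray(w,277,310,.03))
to(r.get_state(),[.5845,-.2205,.105])
E
python3 -m creep '0 0 0 -.1 .1 0 1;0 0 0 -.1 .2 0 1;0 0 0 0 .1 .2 1;0 0 0 0 0 .2 1;0 0 0 0 0 .2 1;0 0 0 0 0 0 1;0 0 0 0 0 0 1;0 0 0 0 0 0 1'
python3 - <<'E'
from rig import r
from h import *
to(r.get_state(),[.5845,-.2205,.055])
w=r.camera("wrist");cv2.imwrite("pics/w5.png",w["color"][:,:,::-1])
print(pix(w,[.5845,-.2205,.06]))
E
```

```text
cap [ 0.71246531 -0.16725005  0.11      ] down [ 0.58469051 -0.22183049  0.06      ] yellow [ 0.65453847 -0.25687255  0.03      ]
t 9.05 pos [ 0.564  -0.263   0.1649] yawY 92.96 tilt [-0.0005  0.0001] | shift units [-0.227  0.414  0.599] q [-0.63  0.57  1.22 -0.    1.35 -2.25]
time: 9.72
eef_pos: [0.5829, -0.2214, 0.1064]
tcp_rot: [-0.083, 3.139, -0.001]
contact_force: [0.1, -0.1, -0.2]
opening: 0.999
finger_force: 0.0
t 9.72 pos [ 0.5829 -0.2214  0.1064] yawY 93.02 tilt [ 0.0015 -0.0009] | shift units [-0.016  0.008  0.514] q [-0.55  0.63  1.29  0.    1.22 -2.18]
(np.float64(277.97919818120886), np.float64(254.80699498156648))
```

View pics/w5.png

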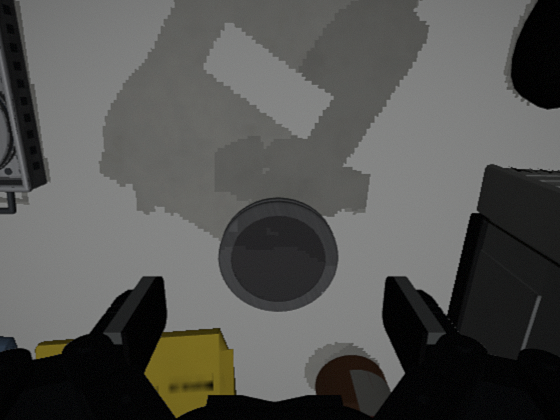

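The plate is centred at (278,257), about 1 mm beyond the estimate in x. Descending straddling the plate rim.

```bash
python3 -m creep '0 0 0 -.02 .01 0 1;0 0 0 0 0 .15 1;0 0 0 0 0 .2 1;0 0 0 0 0 .15 1;0 0 0 0 0 0 1;0 0 0 0 0 0 1;0 0 0 0 0 0 1'; python3 -m creep '0 0 0 0 0 0 .6;0 0 0 0 0 0 .5'; python3 - <<'E'
from rig import r
from h import *
to(r.get_state(),[.5853,-.2207,.0545])
E
```

```text
time: 10.35
eef_pos: [0.5849, -0.2201, 0.0568]
tcp_rot: [-0.083, 3.139, -0.002]
contact_force: [0.1, 0.4, 0.6]
opening: 0.999
finger_force: 0.0
time: 10.52
eef_pos: [0.5847, -0.22, 0.0565]
tcp_rot: [-0.084, 3.139, -0.002]
contact_force: [-0.6, -0.4, -0.5]
opening: 0.757
finger_force: 0.0
t 10.52 pos [ 0.5847 -0.22    0.0565] yawY 93.05 tilt [ 0.0017 -0.0011] | shift units [-0.006 -0.007  0.02 ] q [-0.55  0.7   1.33 -0.    1.11 -2.17]
```

```bash
python3 -m creep '0 0 0 0 -.01 .02 .5;0 0 0 0 0 0 .48;0 0 0 0 0 0 .46;0 0 0 0 0 0 .44;0 0 0 0 0 0 .42;0 0 0 0 0 0 .4;0 0 0 0 0 0 .38;0 0 0 0 0 0 .3'; python3 -m creep '0 0 0 0 0 0 0;0 0 0 0 0 0 -1;0 0 0 0 0 0 -1;0 0 0 0 0 0 -1'; python3 - <<'E'
from rig import r
from h import *
to(r.get_state(),[.4987,-.405,.15])
E
```

```text
time: 11.18
eef_pos: [0.5845, -0.2207, 0.0539]
tcp_rot: [-0.084, 3.14, -0.0]
contact_force: [-0.4, 2.6, 4.3]
opening: 0.68
finger_force: 63.0
time: 11.52
eef_pos: [0.5845, -0.2207, 0.0539]
tcp_rot: [-0.084, 3.14, -0.0]
contact_force: [0.2, 1.0, 6.3]
opening: 0.681
finger_force: 63.0
t 11.52 pos [ 0.5845 -0.2207  0.0539] yawY 93.05 tilt [ 0.0008 -0.0003] | shift units [ 0.954 -1.795 -0.961] q [-0.55  0.7   1.33  0.    1.11 -2.17]
```

```bash
python3 -m creep '0 0 0 0 0 -.15 -1;0 0 0 0 0 -.3 -1;0 0 0 0 0 -.3 -1;0 0 0 0 0 -.25 -1;0 0 0 0 0 0 -1;0 0 0 .1 -.15 0 -1;0 0 0 .15 -.3 0 -1;0 0 0 .2 -.35 0 -1'; python3 -m creep '0 0 0 .2 -.35 0 -1;0 0 0 .15 -.3 0 -1;0 0 0 .1 -.2 0 -1;0 0 0 .05 -.15 0 -1;0 0 0 0 0 0 -1;0 0 0 0 0 0 -1;0 0 0 0 0 0 -1;0 0 0 0 0 0 -1';python3 - <<'E'
from rig import r
from h import *
s=r.get_state();to(s,[.4988,-.4055,.0699])
w=r.camera("wrist");s=r.camera("scene")
a=cv2.resize(w["color"],(400,300));b=cv2.resize(s["color"][170:260,255:375],(400,300),interpolation=3)
cv2.imwrite("pics/w6.png",np.hstack([a,b])[:,:,::-1]);cv2.imwrite("pics/w6f.png",w["color"][:,:,::-1])
print(pix(w,[.4655,-.407,.066]))
E
```

```text
time: 12.18
eef_pos: [0.5435, -0.3023, 0.1523]
tcp_rot: [0.088, -3.139, -0.002]
contact_force: [0.1, -1.3, -2.0]
opening: 0.678
finger_force: 64.7
time: 12.85
eef_pos: [0.4996, -0.4042, 0.1531]
tcp_rot: [0.086, -3.14, -0.001]
contact_force: [0.2, -0.4, -1.9]
opening: 0.676
finger_force: 64.7
t 12.85 pos [ 0.4996 -0.4042  0.1531] yawY 93.14 tilt [-0.0003  0.0006] | shift units [ 0.009 -0.013  0.832] q [-0.86  0.62  1.17  0.    1.35 -2.49]
(np.float64(274.2980719479574), np.float64(167.0836625803833))
```

View pics/w6.png

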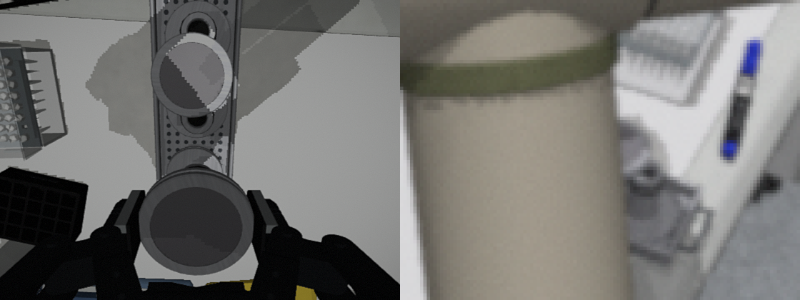

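The part is held level, and the packed_3 stem top is at about (276,168), predicted (274,167). Alignment is good, so I'm lowering.

```bash
python3 -m creep '0 0 0 .01 -.01 .1 -1;0 0 0 0 0 .2 -1;0 0 0 0 0 .2 -1;0 0 0 0 0 .15 -1;0 0 0 0 0 0 -1;0 0 0 0 0 0 -1;0 0 0 0 0 0 -1;0 0 0 0 0 0 -1';python3 - <<'E'
from rig import r
from h import *
s=r.get_state();to(s,[.4988,-.4055,.0699]);print(s["contact_force"])
E
```

```text
time: 13.62
eef_pos: [0.4985, -0.4069, 0.0896]
tcp_rot: [-0.084, 3.139, -0.003]
contact_force: [0.0, 0.2, -1.6]
opening: 0.683
finger_force: 64.7
t 13.62 pos [ 0.4985 -0.4069  0.0896] yawY 93.06 tilt [ 0.0015 -0.0017] | shift units [-0.004  0.015  0.197] q [-0.87  0.68  1.24  0.    1.21 -2.49]
[ 0.01678514  0.24643791 -1.63450982]
```

```bash
python3 -m creep '0 0 0 0 .01 .06 -1;0 0 0 0 0 .06 -1;0 0 0 0 0 .03 -1;0 0 0 0 0 .02 -1;0 0 0 0 0 0 -1;0 0 0 0 0 0 -1;0 0 0 0 0 0 -1';python3 - <<'E'
from rig import r
from h import *
s=r.get_state();to(s,[.4988,-.4055,.0699]);print(s["contact_force"])
E
```

```text
time: 14.2
eef_pos: [0.498, -0.4057, 0.0715]
tcp_rot: [-0.084, 3.14, -0.0]
contact_force: [-0.8, 0.0, -1.3]
opening: 0.678
finger_force: 64.7
t 14.2 pos [ 0.498  -0.4057  0.0715] yawY 93.05 tilt [ 0.0002 -0.0003] | shift units [-0.008  0.002  0.016] q [-0.87  0.7   1.26 -0.    1.18 -2.49]
[-0.82540805  0.02692189 -1.2504751 ]
```

```bash
python3 -m creep '0 0 0 0 0 .01 -1;0 0 0 0 0 0 -1;0 0 0 0 0 0 -1;0 0 0 0 0 0 -1'; python3 -m creep '0 0 0 0 0 .01 -1;0 0 0 0 0 0 -1;0 0 0 0 0 0 -1;0 0 0 0 0 0 -1'
```

```text
time: 14.53
eef_pos: [0.498, -0.4056, 0.0704]
tcp_rot: [-0.084, 3.14, -0.0]
contact_force: [-0.2, -0.4, -1.7]
opening: 0.676
finger_force: 64.7
time: 14.87
eef_pos: [0.4981, -0.4057, 0.0699]
tcp_rot: [-0.084, 3.14, -0.001]
contact_force: [-1.0, 1.3, 4.3]
opening: 0.676
finger_force: 65.3
```

Contact is at the expected height, so I release and retreat.

```bash
python3 -m creep '0 0 0 0 0 0 .42;0 0 0 0 0 0 .5;0 0 0 0 0 0 .6;0 0 0 0 0 0 .8;0 0 0 0 0 0 .8;0 0 0 0 0 0 .8;0 0 0 0 0 -.1 .8;0 0 0 0 0 -.25 .8'; python3 -m creep '0 0 0 0 0 -.4 .8;0 0 0 0 0 -.4 1;0 0 0 0 0 -.3 1;0 0 0 0 .4 0 1;0 0 0 0 .4 0 1;0 0 0 0 .4 0 1;0 0 0 0 .4 0 1;0 0 0 0 .3 0 1';python3 -m creep '0 0 0 .2 .4 0 1;0 0 0 .2 .4 0 1;0 0 0 .2 .4 0 1;0 0 0 0 0 0 1;0 0 0 0 0 0 1;0 0 0 0 0 0 1'; python3 - <<'E'
from rig import r
from h import *
t=r.camera("top");s=r.camera("scene")
a=cv2.resize(s["color"][190:260,255:355],(400,280),interpolation=3)
b=cv2.resize(t["color"][190:290,245:340],(380,400),interpolation=3)[:280]
cv2.imwrite("pics/f.png",np.hstack([a,b])[:,:,::-1]);print(r.get_state()["eef_pos"])
E
```

```text
time: 15.53
eef_pos: [0.497, -0.4045, 0.1022]
tcp_rot: [0.083, -3.137, -0.008]
contact_force: [-0.1, -0.6, -0.7]
opening: 0.899
finger_force: 0.0
time: 16.2
eef_pos: [0.4872, -0.213, 0.2153]
tcp_rot: [-0.085, 3.14, -0.0]
contact_force: [-0.2, -0.7, -0.4]
opening: 1.001
finger_force: 0.0
time: 16.7
eef_pos: [0.4266, -0.1075, 0.2152]
tcp_rot: [-0.084, 3.139, -0.002]
contact_force: [-0.8, 0.3, -0.3]
opening: 1.002
finger_force: 0.0
[ 0.42672943 -0.1081136   0.21459118]
```

View pics/f.png

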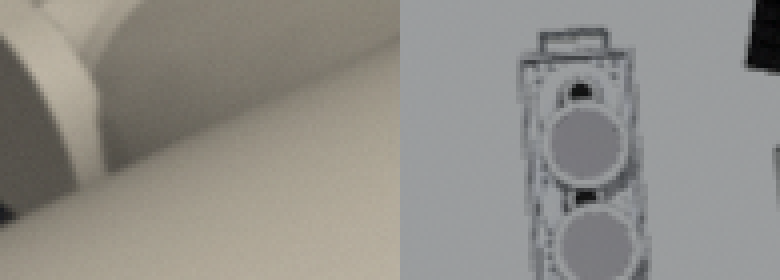

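The top view shows the row complete: the loose_up stem is in the far end at (580,90), the loose_down plate is round and level at (587,144), and the packed plate is at (597,245), all in line. The robot is clear, so I'm handing in.

```bash
python3 -c "
from rig import r
print(r.job_done())"
```

```text
the job is handed in; nothing more can be done
None
```

I stood the stem-up support in the tray's empty end, lowered the stem-down one level into the gap beside it, and handed the job in at about 17 s; the last top picture shows the row in line and the arm clear, but no verdict came back.

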